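# Index the filter turret and hold up the ND filter with the tongs

### The arm

A 7-joint arm with a two-finger parallel gripper is mounted at the origin on the work surface. World frame = base frame: x ahead of the robot, y to its left, z up, the work surface at z = 0. Lengths are in m, angles in rad, forces in N, time in s.
With the tool pointing down it reaches from about 0.425 to 0.925 m from the base axis. Payload 6.8 kg.
Tool frame: the origin (TCP) lies on the centre line of the jaws, within the pads' length; the fingertips stand 19 mm ahead of it and the grasp point (between the pads) is the TCP (r.tip_extent is the y of the fingertips in the tool frame, in m); y points along the fingers, z is the direction in which the jaws open and shut, and the axes are right-handed (so a half turn about y gives the same grasp; the last joint's range is limited). The gripper opens to 85 mm and grips with 20 to 120 N. Pads are 22 mm wide; open, the fingers measure 114 mm over their backs; the gripper's body (76 mm by 85 mm) begins 54 mm behind the grasp point. The pads swing forward as they close: fully open they stand 13 mm farther back than shut.
Start: joints at [-1.237, 0.477, 0.022, 1.555, -0.011, 1.109, -0.083], TCP at [0.289, 0.61, 0.25] pointing down, gripper open.
Joint ranges: [-2.96, 2.96], [-0.34, 2.1], [-1.41, 1.46], [0.24, 2.44], [-1.37, 4.51], [0.17, 1.92], [-2.96, 2.96]. Speed limits (rad/s): [2.39, 2.39, 3.14, 3.14, 3.14, 3.14, 3.14].

### API

Orientations are given as a rotation vector (axis times angle).
In Python, from bench import r gives the robot as it stands. The module is installed in compiled form; this text tells all that it offers.
- The arm moves only by the tool jog_arm, never from a script. Its argument "motion" is a list of rows, each a list of 3 entries, a list of its own where there are three numbers: the opening, from 0 (shut) to 1 (fully open), then the shift along the tool's x, y, z in m, then the turn, a rotation vector about the tool's x, y, z in degrees. A call has 1 to 10 rows; each row shifts and turns the commanded pose from where the row before left it, along the tool's axes as they then stand; what a row does not reach is not made up. A row lasts 1/12 s, in which the tool goes at most 41.7 mm and 7.16 degrees, less where a joint would pass 70% of its speed; a pose out of reach is approached as far as the arm can. A call with a gripper value outside its range is refused whole. The fingers move at their own pace and stop on an object; "force" is the grip in N (left out, the last holds). Time passes only in rows, so rows that do not move let the fingers close. It gives the time, the measured TCP pose, the force and the opening at its end, in the units of the state.
- r.get_obs(): the state, without advancing time (a new reading comes with each control period).
- r.grab_frame(name): name is "side" or "top"; returns a dict with "image" (400x640x3 uint8, red, green, blue), "range_z" (400x640 float32, m along the optical axis (not along the pixel's ray), 0 where there is no reading), "fx", "fy", "cx", "cy" (pixels), "xyz" and "orientation" of the camera in the world. Camera axes: x right, y down, z forward; pixel columns grow to the right and rows downward; lengths in m; the calibration is good to about 2 mm. A picture is of the moment at which its call begins.
- r.hand_in(): hands the job in, once; it reports no verdict.
The state is a dict: "clock": time; "joints": joint angles; "qvel": joint speeds; "tau": joint torques, N m; "tcp_pos": TCP position; "orientation": TCP orientation; "contact_force": force on the tool from outside, world axes, zero at the start; "moment": the same for the moment, N m; "grip_width": finger opening in m.
Only numpy, scipy, OpenCV 4.12 (cv2) and the standard library are available. Lean on these libraries where they do the work, as an engineer would, in place of code of your own. Each camera call takes 0.05 s, during which the arm holds its last target.

### The job

Lift the orange sprung plunger of the filter turret, swing the turret head a quarter turn counter-clockwise (seen from above) so that the black-framed ND filter comes out from under the clear hood, and let the plunger drop fully home in the second notch. Then take the sprung tongs from their wooden stand, close them on the ND filter and lift it out until the whole filter is higher than the hood; finish holding it there, still, in the tongs. Never touch the ND filter with the gripper itself, and leave the other things on the desk where they are.

Things in the scene. Friction and masses are not known exactly. Their poses are not given: they have to be found in the camera images.
- turret: Filter turret, fixed: grey round base 204 mm across, 14 mm thick. Origin: on the desk on the head's vertical axis; -x is its open front (roughly towards the robot). On the +x side stands a fixed clear hood: x 10 to 74 mm, y within 75 mm, top 102 mm above the desk, open only at the front.
- notch_goal (a point): Second notch, the plunger's goal: a gap 11 mm wide in the aluminium ring (top 24 mm above the desk, 10 mm high) at radius 84 mm from the turret's axis, at 225 degrees counter-clockwise from the turret's x axis (front, -y side). This point: middle of the notch, at the ring's top. The first notch, where the plunger starts, is at 135 degrees.
- rotor (a joint): Turn of the turret head (rad): 0 at the start, grows counter-clockwise from above, 1.571 at the second notch; stops at -0.05 and 1.62. Turns easily, but only with the plunger lifted over 8 mm. The head: a grey disc 132 mm across, top 34 mm above the desk, with a lug for the plunger and three white pockets, walls 20 mm high, at radius 42 mm.
- plunger (a joint): Lift of the sprung plunger (m): 0 fully home, at most 0.013; the spring pulls it down with 2.4 N at 0, 6.3 N at full lift. It drops into a notch when within about 3 mm of its middle; elsewhere it stays up on the ring, at about 0.008.
- plunger_knob (a point): Middle of the plunger's orange knob, an upright cylinder 24 mm across and 28 mm high (66 to 94 mm above the desk when home), carried by the head 84 mm from its axis. Nothing stands within 30 mm beside the knob at its height.
- nd_filter_center (a point): Centre of the ND filter: a loose square of dark tinted glass in a black frame, 50 x 50 x 8 mm, about 30 g, upright in the pocket 90 degrees clockwise of the plunger, edges 34 and 84 mm above the desk; the upper 30 mm stand free of the pocket. x axis: through the 8 mm thickness, away from the head's axis; y: along its width; z: up.
- tongs_grip (a point): Tongs, upright in their stand, tips down: two steel arms on a sprung pivot, about 100 g. This point: midway between the black rubber grip pads (one per arm, 18 mm wide along x, 24 mm high), 104 mm above the tips' lower ends, 38 mm below the top. y: the line along which the arms close (it belongs to the +y arm and leans with it, up to 8 degrees); z: up.
- tongs_tips (a point): Midway between the blue tips of the tongs (each 20 mm wide, 18 mm high), 9 mm above their lower ends; moves with the +y arm. Over the pads' lower edges the arms measure 52 mm apart: tips 44 mm apart; pinched to 48 mm: tips about 33 mm, spring about 4 N; pinched to 40 mm (pads parallel): tips 8 mm, spring 10 N. A quarter to a third of any further pinch reaches the tips: use about 40 N.
- tong_stand: Wooden stand of the tongs, fixed: an open box 34 x 73 x 50 mm (x, y, z) with 5 mm walls and floor; its y runs along the tongs' y. Origin: on the desk under its centre.
- clear_filter_center (a point): Centre of the clear filter, same size with an aluminium frame, in the pocket opposite the plunger; it stays in the head. The third pocket is empty.
- lens_tube_mid (a point): Middle of the white plastic lens tube, 62 mm across, 85 mm high, upright; a bystander.
- spike: Stainless tripod spike, 22 mm across, 50 mm high, point up; a bystander. Origin: centre of its underside.
- flash: Black flash unit, about 60 x 66 x 114 mm; a bystander. Origin: centre of its underside.
- blower: Black rubber air blower, 62 mm across, 110 mm high; a bystander. Origin: centre of its underside.
- tong_jaw: The -y arm of the tongs. Origin: on the pivot, 34 mm above the middle of the grip pads.
- nd_filter: The ND filter (see its centre). Origin: middle of its lower edge.
- tongs: The +y arm of the tongs with the pivot. Origin: midway between the lower ends of the open tips.
There are look-alikes about, which are no part of the job. Several things look just like the tongs: the one meant starts nearest to the robot's base.

How it is judged:
On the way, in this order (a step that is already met when the one before it is completed fails the run):
1. the plunger is lifted clear of its notch (value of joint plunger above 0.0085 m), for 0.1 s.
2. the head has been turned to the second notch and the plunger has dropped fully home (value of joint rotor between 1.52 and 1.615 rad and value of joint plunger below 0.002 m), for 0.3 s.
At the end, for the whole second after the job is handed in: Head at the second notch (0.04 rad), plunger home (2 mm); ND filter pinched by both arms of the gripped tongs, its centre 128 mm or more above the desk, slower than 30 mm/s; neither touches turret or stand; the clear filter still sits in the head (all of step 2 and height (world z) of nd_filter_center above 0.128 m and linear speed of nd_filter below 0.03 m/s and contact force between tong_jaw and nd_filter above 0.3 N and contact force between tongs and nd_filter above 0.6 N and contact force between the fingers and tongs above 1 N and contact force between turret and nd_filter below 0.05 N and contact force between each of turret, tong_stand and tongs below 0.05 N and horizontal distance between clear_filter_center and turret below 0.06 m and height (world z) of clear_filter_center below 0.075 m); the arm keeps its last pose, push and grip.
It fails at once if the gripper or the arm touches the ND filter (contact force between any of the fingers, the arm and nd_filter above 0.3 N).
It fails at once if a bystander is moved by more than 30 mm (distance of any of lens_tube_mid, spike, flash, blower from where it was at the start of the episode above 0.03 m).
It also fails if it takes over 67 s, if anything falls off the work surface, if the arm or the gripper's body presses on something with over 40 N, if the wrist force passes 120 N, or if a joint passes its speed limit or range.

## Working session

There is one attempt and no reset: what is moved stays moved. The work goes in short steps, Python scripts to look and compute and a tool call to move; the robot and the scene stay as the last step left them, time stands still between calls to the robot, and variables do not carry over. Pictures are saved under pics/ and viewed, and the job is handed in when it is done.

Besides the shell and the picture viewer there is one more tool, called after "Call:" as name(argument=value, ...), one argument or row to a line, values as JSON. jog_arm: Moves the arm, as the interface text tells. Its arguments: {"type":"object","properties":{"motion":{"type":"array","items":{"type":"array"}},"force":{"type":"number"}},"required":["motion"]}

```bash
mkdir -p pics; cat > h.py <<'E'
import numpy as np, cv2
from scipy.spatial.transform import Rotation as R
from bench import r
def grab(n):
    f=r.grab_frame(n); np.savez('last_'+n+'.npz',**f); return f
def load(n): return dict(np.load('last_'+n+'.npz'))
def cam(f):
    o=np.array(f['orientation'],float)
    Rm=o if o.shape==(3,3) else R.from_rotvec(o).as_matrix()
    return Rm,np.array(f['xyz'],float)
def cloud(f):
    z=f['range_z'].astype(float); v,u=np.mgrid[:z.shape[0],:z.shape[1]]
    p=np.stack([(u-f['cx'])/f['fx']*z,(v-f['cy'])/f['fy']*z,z],-1)
    Rm,t=cam(f); w=p@Rm.T+t; w[z==0]=np.nan; return w
def crop(f,u0,u1,v0,v1,s,name):
    im=f['image'][v0:v1,u0:u1,::-1]; cv2.imwrite('pics/'+name,cv2.resize(im,None,fx=s,fy=s,interpolation=cv2.INTER_CUBIC))
def proj(f,p):
    Rm,t=cam(f); q=(np.asarray(p)-t)@Rm; return np.stack([q[...,0]/q[...,2]*f['fx']+f['cx'],q[...,1]/q[...,2]*f['fy']+f['cy']],-1)
E
python3 - <<'E'
from h import *
for n in('side','top'):
    f=grab(n); crop(f,0,640,0,400,1.25,n+'0.png'); print(n,f['fx'],f['xyz'],f['orientation'])
o=r.get_obs()
for k in o: print(k,np.round(o[k],3))
print(r.tip_extent, R.from_rotvec(o['orientation']).as_matrix().round(3))
E
```

```text
side 484.2908863767271 [ 0.22654591 -1.23960952  0.83181536] [-2.05635106  0.26304094 -0.16345293]
top 510.38433771574154 [ 4.38591798e-01 -8.38688975e-04  1.52481690e+00] [-2.1688668   2.20004578 -0.09734565]
clock 0.1
joints [-1.237  0.478  0.022  1.556 -0.011  1.109 -0.083]
qvel [-0.001 -0.003 -0.    -0.003  0.001 -0.001  0.   ]
tau [ 5.0000e-03 -5.9775e+01  1.6140e+00 -2.8195e+01  1.3000e-02  5.0000e-03
 -0.0000e+00]
tcp_pos [0.288 0.61  0.249]
orientation [-1.545  0.347 -0.346]
contact_force [-0.918  0.659 -0.695]
moment [0.022 0.015 0.02 ]
grip_width 0.085
0.019 [[ 0.904 -0.001  0.428]
 [-0.428 -0.002  0.904]
 [ 0.    -1.    -0.002]]
```

View pics/side0.png

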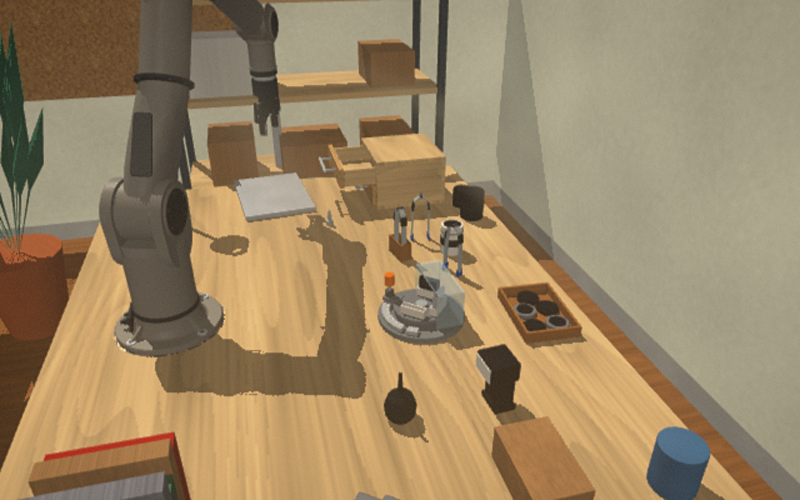

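View pics/top0.png

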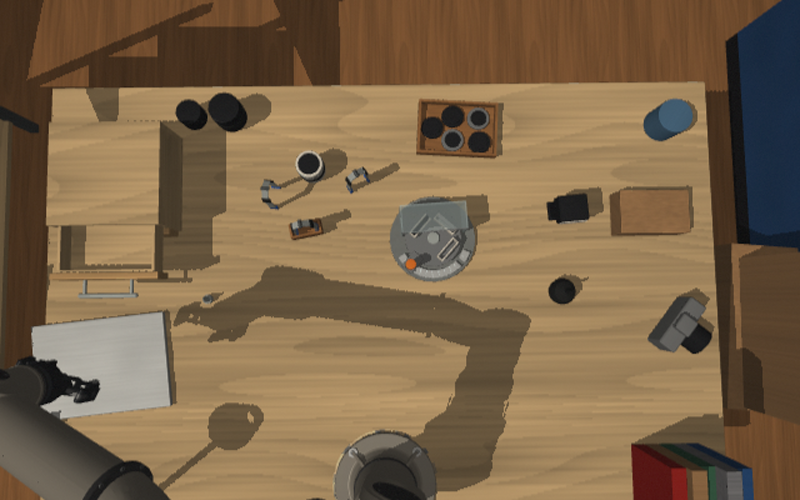

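The side view shows the turret around (422,312) px with its orange knob at (390,279), and the stand with tongs at (400,240). In the top view the turret is at (433,238), the knob at (411,264), and the stand with tongs at (306,229). Next I'll enlarge both.

```bash
python3 - <<'E'
from h import *
f=load('top'); crop(f,300,395,145,235,8,'top_t.png'); crop(f,200,320,110,200,6,'top_s.png')
g=load('side'); crop(g,280,400,140,280,4,'side_t.png')
w=cloud(f)
def P(u,v): print((u,v),w[int(round(v)),int(round(u))].round(4))
P(329,211);P(346,190);P(340,222)
# orange
im=f['image'].astype(int)
for n,F in(('top',f),('side',g)):
    im=F['image'].astype(int); W=cloud(F)
    m=(im[...,0]>170)&(im[...,1]<im[...,0]*0.55)&(im[...,2]<80)
    m[:, :290]=0; m[:,400:]=0
    p=W[m]; p=p[np.isfinite(p[:,0])]; ys,xs=np.where(m)
    print(n,m.sum(),xs.mean(),ys.mean(),p.mean(0).round(4),p.min(0).round(4),p.max(0).round(4))
E
```

```text
(329, 211) [ 0.5019 -0.0653  0.0918]
(346, 190) [ 0.5648 -0.1183  0.0412]
(340, 222) [ 0.4723 -0.1006  0.0173]
top 46 328.2826086956522 210.7826086956522 [ 0.5025 -0.0633  0.0929] [ 0.4934 -0.0738  0.0847] [ 0.5131 -0.0538  0.0989]
side 24 311.0 219.5 [ 0.5045 -0.0674  0.094 ] [ 0.4957 -0.0751  0.0897] [ 0.5129 -0.0575  0.0967]
```

View pics/top_t.png

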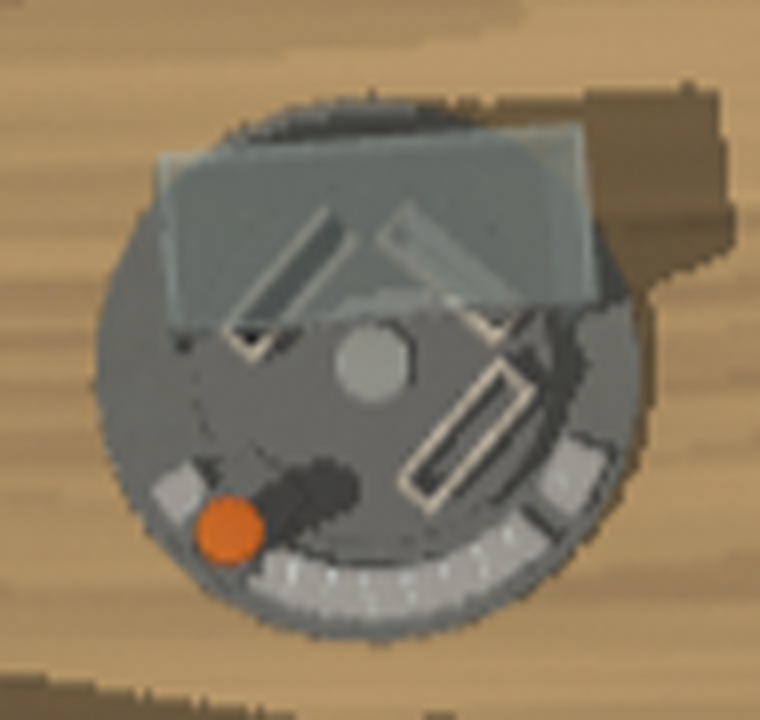

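View pics/top_s.png

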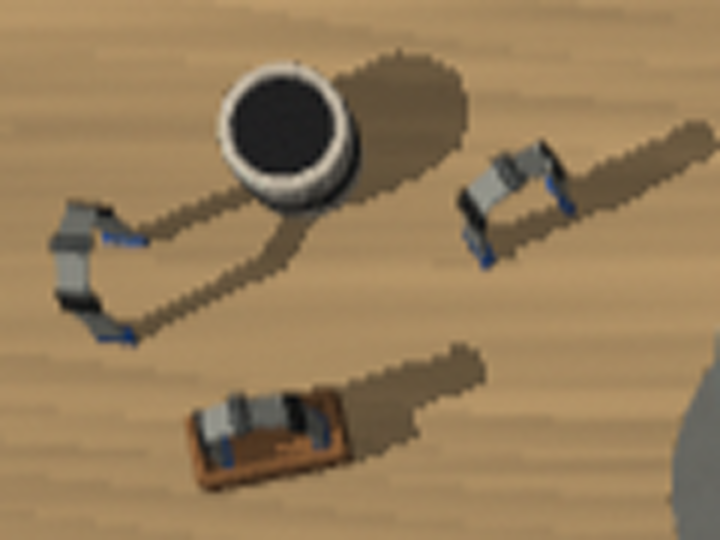

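View pics/side_t.png

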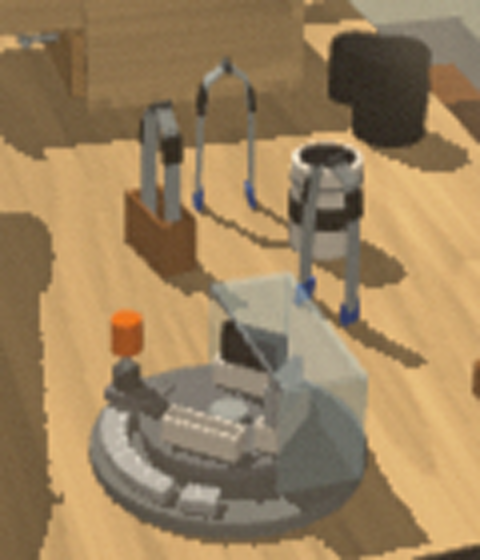

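The enlargements show the ND filter in the upper-left pocket under the hood, at about (290,270) in the turret crop, and the knob at (230,530). The hub is at (372,362). The wanted tongs stand in the wooden box, at (270,430) in the tongs crop. Next I'll measure these poses.

```bash
python3 - <<'E'
from h import *
from scipy.optimize import least_squares
f=load('top'); g=load('side')
for n,F in(('top',f),('side',g)):
    W=cloud(F); x,y,z=W[...,0],W[...,1],W[...,2]
    d=np.hypot(x-.565,y+.118)
    print(n,'desk z near',np.nanmedian(z[(d>.13)&(d<.2)]).round(4))
    # base rim: outer boundary of base-level points
    m=(d<.115)&(z>.008)&(z<.020)
    p=W[m][:,:2]; 
    # outer boundary: per angle max radius
    a=np.arctan2(p[:,1]+.118,p[:,0]-.565); rr=np.hypot(p[:,0]-.565,p[:,1]+.118)
    b=[]
    for k in np.arange(-np.pi,np.pi,np.pi/36):
        s=(a>=k)&(a<k+np.pi/36)
        if s.sum()>1 and rr[s].max()>.09:b.append(p[s][rr[s].argmax()])
    b=np.array(b)
    s=least_squares(lambda q:np.hypot(b[:,0]-q[0],b[:,1]-q[1])-q[2],[.565,-.118,.1],loss='soft_l1',f_scale=.002)
    print('circle',s.x.round(4),len(b))
    # stand/tongs
    d=np.hypot(x-.58,y-.17)
    m=(abs(x-.58)<.06)&(abs(y-.19)<.07)&(z>.03)
    q=W[m]; print(q.min(0).round(3),q.max(0).round(3))
    for lo,hi in((.04,.058),(.09,.12),(.125,.16)):
        q=W[m&(z>lo)&(z<hi)][:,:2].astype(np.float32)
        if len(q)>4:
            rc=cv2.minAreaRect(q*1000); print(lo,len(q),'mean',q.mean(0).round(4),rc, 'medz',np.median(W[m&(z>lo)&(z<hi)][:,2]).round(4))
    # dump z map ints
v0,v1,u0,u1=174,194,228,262
print((cloud(f)[v0:v1,u0:u1,2]*1000).round().astype(int))
E
```

```text
top desk z near -0.0002
circle [ 0.5662 -0.1192  0.1009] 61
[0.568 0.14  0.031] [0.616 0.217 0.148]
0.04 103 mean [0.5862 0.1746] ((590.9083251953125, 179.05474853515625), (34.50812530517578, 73.71687316894531), 11.811836242675781) medz 0.05
0.09 14 mean [0.5937 0.1619] ((591.7972412109375, 177.95118713378906), (17.097854614257812, 47.880191802978516), 10.221643447875977) medz 0.1158
0.125 86 mean [0.5917 0.1784] ((592.3878173828125, 178.96827697753906), (18.32716178894043, 45.11161804199219), 14.023355484008789) medz 0.1363
side desk z near 0.0003
circle [ 0.5675 -0.1227  0.1012] 46
[0.57  0.136 0.03 ] [0.616 0.216 0.149]
0.04 114 mean [0.5909 0.1709] ((592.6942138671875, 176.9159698486328), (37.492149353027344, 80.59295654296875), 10.076520919799805) medz 0.0488
0.09 78 mean [0.5938 0.1751] ((592.8167114257812, 177.3942108154297), (19.23712921142578, 58.00493621826172), 13.09752082824707) medz 0.1066
0.125 48 mean [0.5942 0.1723] ((593.5919189453125, 175.84254455566406), (16.194007873535156, 45.2133674621582), 14.962106704711914) medz 0.1369
[[                   0                  
[... 14101 characters left out ...]
       2                   -1
                    -2                   -6                   -8
                    -6                    4                    4
                     1                    4                   -4
                    -2                    2                    2
                     1                    0                    2
                     0                    6                    1
                    -4                   -1                   -6
                     2                    5                    2
                    -2                   -1                   -3
                    -1]]<stdin>:30: RuntimeWarning: invalid value encountered in cast
```

```bash
python3 - <<'E'
from h import *
from scipy.optimize import least_squares
f=load('top'); 
def ray(F,u,v,z):
    Rm,t=cam(F); d=Rm@np.array([(u-F['cx'])/F['fx'],(v-F['cy'])/F['fy'],1]); return t+d*(z-t[2])/d[2]
c=lambda a,b:(300+a/8-.44,145+b/8-.44)
print('knob',ray(f,*c(231,531),.094).round(4),'hub41',ray(f,*c(372,362),.041).round(4))
for l,(a,b) in dict(FL=(175,330),FR=(597,300),RL=(160,156),RR=(583,124)).items(): print(l,ray(f,*c(a,b),.102).round(4))
# base rim at z=.014 : left (95,370) right(648,..) bottom (372,642), 
for l,(a,b) in dict(L=(97,370),B=(375,640),Rr=(640,400),BL=(172,553),BR=(575,553)).items(): print(l,ray(f,*c(a,b),.014).round(4), np.hypot(*(ray(f,*c(a,b),.014)[:2]-[.5662,-.1192])).round(4))
# notches at z .024 : notch2 gap (545,525)
print('notch2',ray(f,*c(545,522),.024).round(4))
for l,(a,b) in dict(a=(455,505),b=(545,380)).items(): pass
g=load('side'); c2=lambda a,b:(280+a/4-.4,140+b/4-.4)
print('knob side top', ray(g,*c2(127,318),.094).round(4))
E
```

```text
knob [ 0.502  -0.0636  0.094 ] hub41 [ 0.5653 -0.1185  0.041 ]
FL [ 0.5723 -0.0449  0.102 ]
FR [ 0.5808 -0.193   0.102 ]
RL [ 0.6338 -0.0406  0.102 ]
RR [ 0.6431 -0.1896  0.102 ]
L [ 0.5661 -0.0184  0.014 ] 0.1008
B [ 0.4645 -0.1197  0.014 ] 0.1017
Rr [ 0.5521 -0.22    0.014 ] 0.1018
BL [ 0.4977 -0.0452  0.014 ] 0.1008
BR [ 0.4956 -0.1944  0.014 ] 0.1032
notch2 [ 0.5068 -0.1824  0.024 ]
knob side top [ 0.506  -0.0654  0.094 ]
```

Call:
jog_arm(
  motion=[
    [0.7, [0.0242, 0.001, -0.0259], [0, 0, 0]],
    [0.7, [0.0242, 0.001, -0.0259], [0, 0, 0]],
    [0.7, [0.0242, 0.001, -0.0259], [0, 0, 0]],
    [0.7, [0.0242, 0.001, -0.0259], [0, 0, 0]],
    [0.7, [0.0242, 0.001, -0.0259], [0, 0, 0]],
    [0.7, [0.0242, 0.001, -0.0259], [0, 0, 0]],
    [0.7, [0.0242, 0.001, -0.0259], [0, 0, 0]],
    [0.7, [0.0242, 0.001, -0.0259], [0, 0, 0]],
    [0.7, [0.0242, 0.001, -0.0259], [0, 0, 0]],
    [0.7, [0.0242, 0.001, -0.0259], [0, 0, 0]],
  ],
  force=40,
)

```text
clock: 0.93
tcp_pos: [0.3966, 0.2707, 0.2401]
orientation: [-1.543, 0.347, -0.346]
contact_force: [0.2, -0.1, -0.5]
grip_width: 0.0598
```

Call:
jog_arm(
  motion=[
    [0.7, [0.0242, 0.001, -0.0259], [0, 0, 0]],
    [0.7, [0.0242, 0.001, -0.0259], [0, 0, 0]],
    [0.7, [0.0242, 0.001, -0.0259], [0, 0, 0]],
    [0.7, [0.0242, 0.001, -0.0259], [0, 0, 0]],
    [0.7, [0.0242, 0.001, -0.0259], [0, 0, 0]],
    [0.7, [0.0242, 0.001, -0.0259], [0, 0, 0]],
    [0.7, [0.0242, 0.001, -0.0259], [0, 0, 0]],
    [0.7, [0.0242, 0.001, -0.0259], [0, 0, 0]],
    [0.7, [0.0242, 0.001, -0.0259], [0, 0, 0]],
    [0.7, [0.0242, 0.001, -0.0259], [0, 0, 0]],
  ],
)

```text
clock: 1.77
tcp_pos: [0.5046, -0.0667, 0.2301]
orientation: [-1.543, 0.347, -0.346]
contact_force: [0.7, 0.1, 0.3]
grip_width: 0.0594
```

Call:
jog_arm(
  motion=[
    [0.7, [0, 0, 0], [0, 7, 0]],
    [0.7, [0, 0, 0], [0, 7, 0]],
    [0.7, [0, 0, 0], [0, 7, 0]],
    [0.7, [0, 0, 0], [0, 7, 0]],
    [0.7, [0, 0, 0], [0, 7, 0]],
    [0.7, [0, 0, 0], [0, 7, 0]],
    [0.7, [0, 0, 0], [0, 7, 0]],
    [0.7, [0, 0, 0], [0, 7, 0]],
    [0.7, [0, 0, 0], [0, 7, 0]],
    [0.7, [0, 0, 0], [0, 7, 0]],
  ],
)

```text
clock: 2.6
tcp_pos: [0.5043, -0.0649, 0.23]
orientation: [-1.161, 1.282, -1.281]
contact_force: [-0.7, -0.2, 0.1]
grip_width: 0.0598
```

Call:
jog_arm(
  motion=[
    [0.7, [0, 0, 0], [0, 7, 0]],
    [0.7, [0, 0, 0], [0, 7, 0]],
    [0.7, [0, 0, 0], [0, 7, 0]],
    [0.7, [0, 0, 0], [0, 7, 0]],
    [0.7, [0, 0, 0], [0, 7, 0]],
    [0.7, [0, 0, 0], [0, 1, 0]],
    [0.7, [0, 0, 0], [0, 0, 0]],
    [0.7, [0, 0, 0], [0, 0, 0]],
  ],
)

```text
clock: 3.27
tcp_pos: [0.5045, -0.0649, 0.2302]
orientation: [-0.78, 1.715, -1.715]
contact_force: [0.9, 0.8, -1.0]
grip_width: 0.0597
```

Call:
jog_arm(
  motion=[
    [0.7, [0, 0.025, -0.001], [0, 0, 0]],
    [0.7, [0, 0.025, 0], [0, 0, 0]],
    [0.7, [0, 0.025, 0], [0, 0, 0]],
    [0.7, [0, 0.025, 0], [0, 0, 0]],
    [0.7, [0, 0, 0], [0, 0, 0]],
  ],
)

```text
clock: 3.68
tcp_pos: [0.501, -0.0639, 0.1266]
orientation: [-0.786, 1.72, -1.715]
contact_force: [-0.8, -0.6, -1.1]
grip_width: 0.0597
```

```bash
python3 - <<'E'
from h import *
f=grab('side'); crop(f,260,400,130,270,5,'s1.png')
f=grab('top'); crop(f,290,400,140,240,6,'t1.png')
o=r.get_obs(); M=R.from_rotvec(o['orientation']).as_matrix(); print(M.round(3),o['tcp_pos'],np.degrees(np.arctan2(M[1,2],M[0,2])))
E
```

```text
[[-0.66  -0.002  0.752]
 [-0.752 -0.    -0.66 ]
 [ 0.001 -1.    -0.001]] [ 0.50348117 -0.06469932  0.13024935] -41.26434323637211
```

View pics/s1.png

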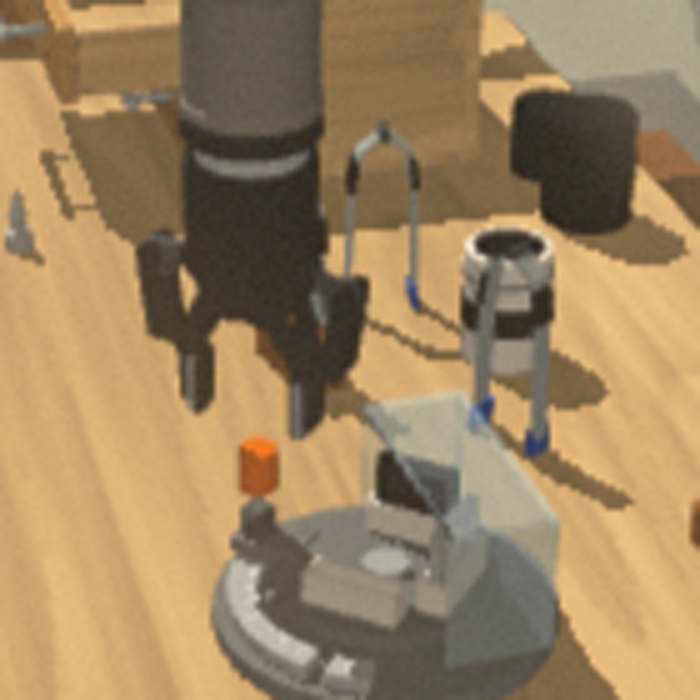

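View pics/t1.png

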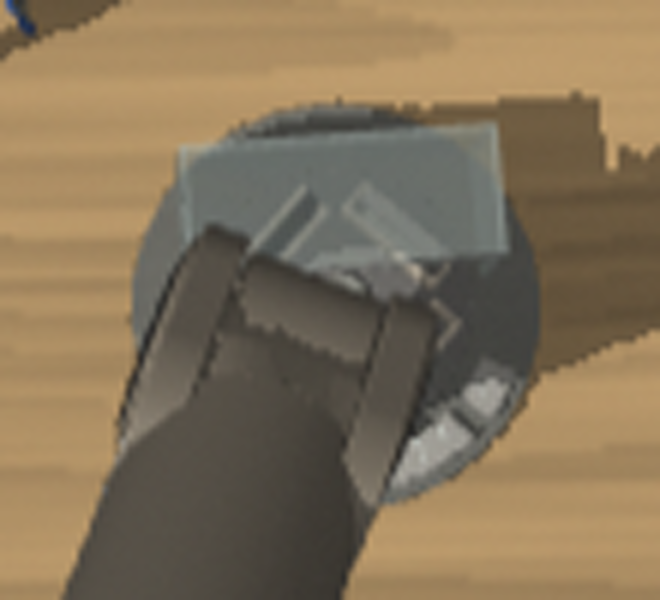

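The gripper straddles the knob at (257,465) in the side crop, with fingertips at (197,410) and (300,437). I'll descend and grip it.

Call:
jog_arm(
  motion=[
    [0.7, [0, 0.022, 0], [0, 0, 0]],
    [0.7, [0, 0.021, 0], [0, 0, 0]],
    [0.7, [0, 0, 0], [0, 0, 0]],
    [0.7, [0, 0, 0], [0, 0, 0]],
    [0, [0, 0, 0], [0, 0, 0]],
    [0, [0, 0, 0], [0, 0, 0]],
    [0, [0, 0, 0], [0, 0, 0]],
    [0, [0, 0, 0], [0, 0, 0]],
    [0, [0, 0, 0], [0, 0, 0]],
    [0, [0, 0, 0], [0, 0, 0]],
  ],
  force=40,
)

```text
clock: 4.62
tcp_pos: [0.5047, -0.0641, 0.0887]
orientation: [-0.775, 1.717, -1.716]
contact_force: [-2.6, 1.7, 8.4]
grip_width: 0.0225
```

Call:
jog_arm(
  motion=[
    [0, [0, -0.003, 0], [0, 0, 0]],
    [0, [0, -0.003, 0], [0, 0, 0]],
    [0, [0, -0.003, 0], [0, 0, 0]],
    [0, [0, -0.003, 0], [0, 0, 0]],
    [0, [0, 0, 0], [0, 0, 0]],
    [0, [0, 0, 0], [0, 0, 0]],
  ],
)

```text
clock: 5.12
tcp_pos: [0.5042, -0.0644, 0.0994]
orientation: [-0.776, 1.716, -1.718]
contact_force: [3.1, -0.9, -5.0]
grip_width: 0.0229
```

```bash
python3 - <<'E'
from h import *
f=grab('side'); crop(f,280,360,190,270,8,'s2.png')
o=r.get_obs(); print(o['tcp_pos'],o['contact_force'])
E
```

```text
[ 0.50423065 -0.06436067  0.09932452] [ 2.40831167 -0.579228   -6.49321908]
```

View pics/s2.png

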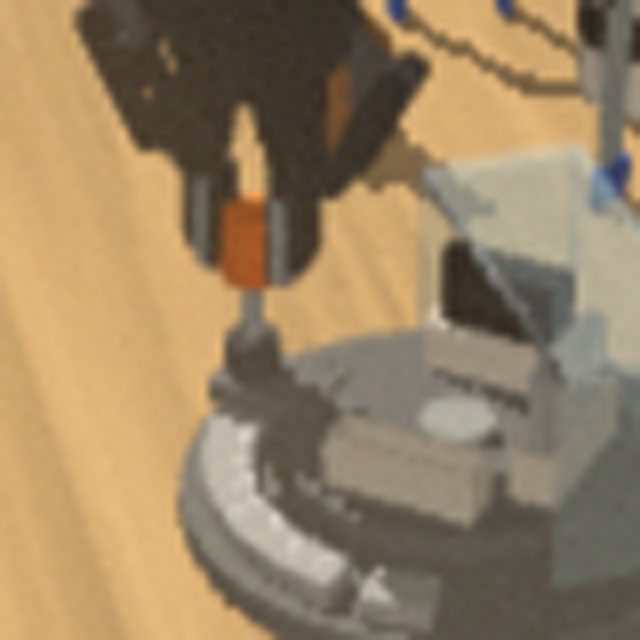

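The side crop shows the knob gripped at (245,240) with its shaft visible below it. The wrist reads −6.5 N, which matches the spring at nearly full lift. Now I'll swing the head.

Call:
jog_arm(
  motion=[
    [0, [0.0073, 0, 0.0003], [0, -5, 0]],
    [0, [0.0073, 0, 0.0003], [0, -5, 0]],
    [0, [0.0073, 0, 0.0003], [0, -5, 0]],
    [0, [0.0073, 0, 0.0003], [0, -5, 0]],
    [0, [0.0073, 0, 0.0003], [0, -5, 0]],
    [0, [0.0073, 0, 0.0003], [0, -5, 0]],
    [0, [0.0073, 0, 0.0003], [0, -5, 0]],
    [0, [0.0073, 0, 0.0003], [0, -5, 0]],
    [0, [0.0073, 0, 0.0003], [0, -5, 0]],
    [0, [0, 0, 0], [0, 0, 0]],
  ],
)

```text
clock: 6.0
tcp_pos: [0.4838, -0.126, 0.0995]
orientation: [-1.239, 1.158, -1.161]
contact_force: [4.4, 2.0, -6.5]
grip_width: 0.0225
```

```bash
python3 - <<'E'
from h import *
f=grab('side'); crop(f,280,380,190,270,7,'s3.png')
o=r.get_obs(); M=R.from_rotvec(o['orientation']).as_matrix();print(o['tcp_pos'],o['contact_force'],np.degrees(np.arctan2(M[1,2],M[0,2])),np.hypot(*(o['tcp_pos'][:2]-np.array([.566,-.119]))))
E
```

```text
[ 0.4837745  -0.12518028  0.09937485] [ 4.30222328  1.18768455 -7.07680233] 3.6248341102395916 0.08245743122741735
```

View pics/s3.png

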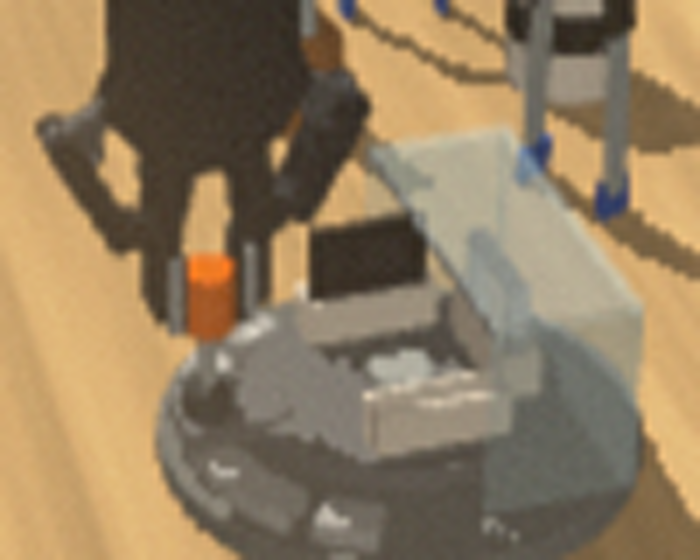

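The head turns with the gripper: the knob is now at (212,297) and the ND filter is coming out at (365,255). I'll carry on.

Call:
jog_arm(
  motion=[
    [0, [0.0073, 0, 0.0003], [0, -5, 0]],
    [0, [0.0073, 0, 0.0003], [0, -5, 0]],
    [0, [0.0073, 0, 0.0003], [0, -5, 0]],
    [0, [0.0073, 0, 0.0003], [0, -5, 0]],
    [0, [0.0073, 0, 0.0003], [0, -5, 0]],
    [0, [0.0073, 0, 0.0003], [0, -5, 0]],
    [0, [0.0073, 0, 0.0003], [0, -5, 0]],
    [0, [0.0073, 0, 0.0003], [0, -5, 0]],
    [0, [0.0073, 0, 0.0003], [0, -5, 0]],
    [0, [0, 0, 0], [0, 0, 0]],
  ],
)

```text
clock: 6.88
tcp_pos: [0.5122, -0.1826, 0.0991]
orientation: [-1.496, 0.562, -0.563]
contact_force: [4.6, 1.1, -6.6]
grip_width: 0.0228
```

```bash
python3 - <<'E'
from h import *
f=grab('side'); crop(f,280,380,190,270,7,'s4.png')
o=r.get_obs(); M=R.from_rotvec(o['orientation']).as_matrix();print(o['tcp_pos'],o['contact_force'],np.degrees(np.arctan2(M[1,2],M[0,2])))
d=o['tcp_pos'][:2]-np.array([.566,-.119]);print(np.hypot(*d),np.degrees(np.arctan2(d[1],d[0]))%360)
E
```

```text
[ 0.51166194 -0.18214354  0.09892976] [ 4.38029984  1.64710971 -5.81874239] 48.587384601615575
0.0833050490016606 229.28641792015407
```

View pics/s4.png

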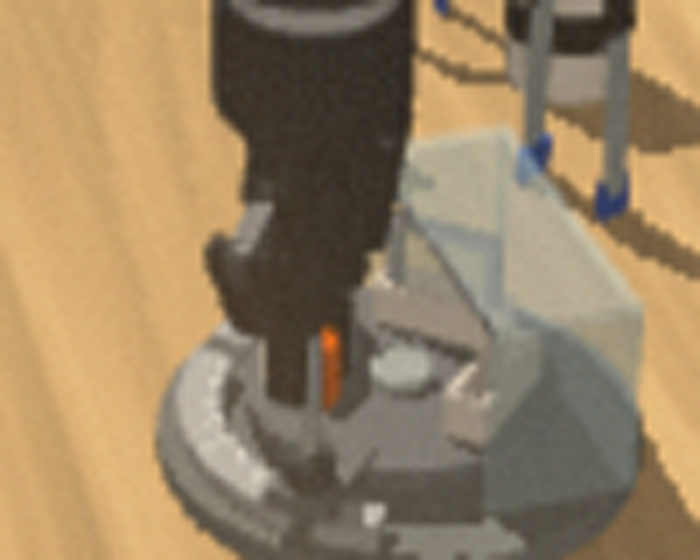

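The knob sits over the second notch: it has turned about 90.8° by the arm's own reckoning. I'll lower it while still gripped, watching height and force.

Call:
jog_arm(
  motion=[
    [0, [0, 0.003, 0], [0, 0, 0]],
    [0, [0, 0.003, 0], [0, 0, 0]],
    [0, [0, 0.003, 0], [0, 0, 0]],
    [0, [0, 0.0025, 0], [0, 0, 0]],
    [0, [0, 0, 0], [0, 0, 0]],
    [0, [0, 0, 0], [0, 0, 0]],
  ],
)

```text
clock: 7.43
tcp_pos: [0.5121, -0.1826, 0.0888]
orientation: [-1.496, 0.563, -0.566]
contact_force: [3.0, 1.5, 5.1]
grip_width: 0.0226
```

```bash
python3 - <<'E'
from h import *
o=r.get_obs(); print(o['tcp_pos'],o['contact_force'],o['moment'])
f=grab('side'); crop(f,280,380,190,270,7,'s5.png')
E
```

```text
[ 0.51214056 -0.18255229  0.08875659] [3.00042557 1.52029346 5.102605  ] [ 0.37011864 -0.68676689 -0.09541887]
```

View pics/s5.png

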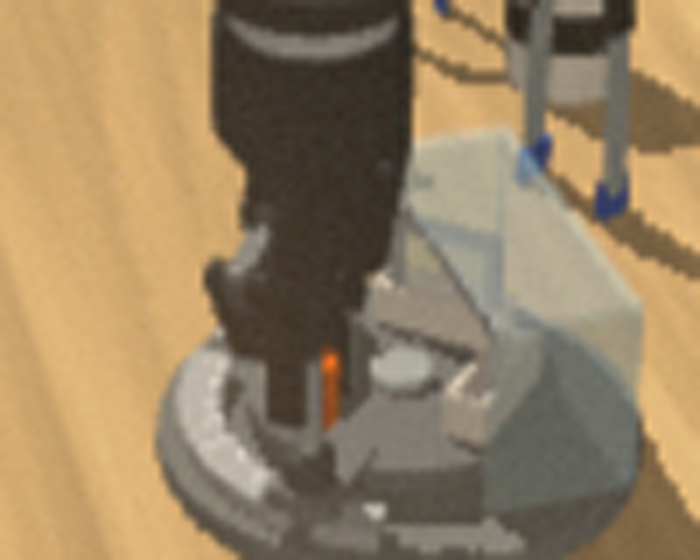

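Call:
jog_arm(
  motion=[
    [0.7, [0, 0, 0], [0, 0, 0]],
    [0.7, [0, 0, 0], [0, 0, 0]],
    [0.7, [0, 0, 0], [0, 0, 0]],
    [0.7, [0, 0, 0], [0, 0, 0]],
    [0.7, [0, -0.025, 0], [0, 0, 0]],
    [0.7, [0, -0.035, 0], [0, 0, 0]],
    [0.7, [0, -0.035, 0], [0, 0, 0]],
    [0.7, [0, -0.035, 0], [0, 0, 0]],
    [0.7, [0, -0.03, 0], [0, 0, 0]],
  ],
)

```text
clock: 8.23
tcp_pos: [0.5107, -0.1829, 0.2499]
orientation: [-1.496, 0.564, -0.565]
contact_force: [1.1, 0.5, -0.8]
grip_width: 0.0594
```

```bash
python3 - <<'E'
from h import *
f=grab('side'); crop(f,280,380,190,270,7,'s6.png')
W=cloud(f); im=f['image'].astype(int)
m=(im[...,0]>150)&(im[...,1]<im[...,0]*0.55)&(im[...,2]<80); m[:, :290]=0; m[:,400:]=0; m[:180]=0;m[280:]=0
p=W[m]; print(m.sum(),np.nanmean(p,0),np.nanmin(p,0),np.nanmax(p,0))
o=r.get_obs(); print(o['tcp_pos'],o['contact_force'])
E
```

```text
69 [ 0.51015427 -0.1890746   0.08748718] [ 0.50060329 -0.1979935   0.07096243] [ 0.52262327 -0.17245574  0.09749123]
[ 0.5136695  -0.18387382  0.25553075] [ 1.92780547 -0.89891046  4.28416884]
```

View pics/s6.png

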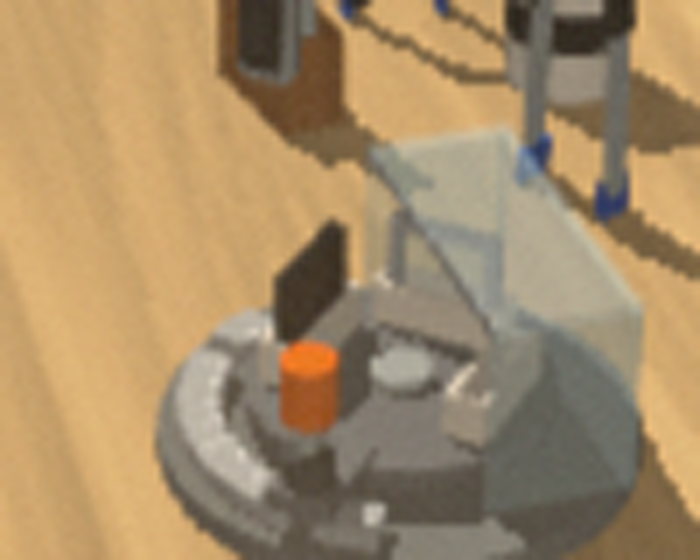

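The ND filter stands free at about (310,285), and the knob is at (310,390) with no shaft showing, so the plunger looks home. I'll check the knob height by projection and measure the filter.

```bash
python3 - <<'E'
from h import *
g=load('side')
C=np.array([.566,-.119])
a=np.radians(228.5); k=C+.084*np.array([np.cos(a),np.sin(a)])
for z in(.094,.102,.066): print(z,((proj(g,[*k,z])-[280,190]+.45)*7).round(1))
n=np.radians(138.5); u=np.array([np.cos(n),np.sin(n)]); t=np.array([-u[1],u[0]])
for s in(25,-25):
  for h in(84,54):
    p=np.array([*(C+.042*u+s/1000*t),h/1000]); print(s,h,p.round(3),((proj(g,p)-[280,190]+.45)*7).round(1))
f=grab('top'); crop(f,200,400,110,240,4,'t6.png')
E
```

```text
0.094 [304.  357.5]
0.102 [304.2 340.3]
0.066 [303.6 417. ]
25 84 [ 0.518 -0.11   0.084] [276.9 279.3]
25 54 [ 0.518 -0.11   0.054] [276.8 340.7]
-25 84 [ 0.551 -0.072  0.084] [331.2 221.9]
-25 54 [ 0.551 -0.072  0.054] [330.5 282.2]
```

View pics/t6.png

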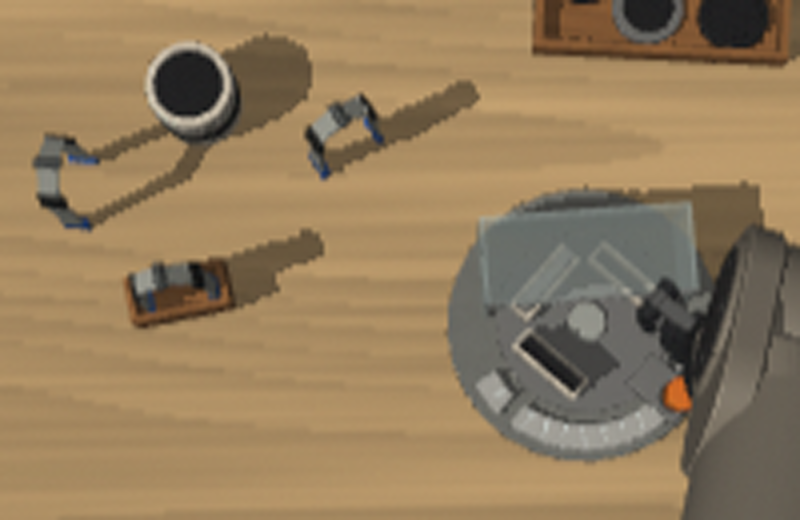

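The knob's top matches the 94 mm (home) projection, and the gripped knob positions put the turret centre at (0.567, −0.1195). The top crop shows the filter at (551,362) and the tongs in their stand at (180,285). Off to the stand.

Call:
jog_arm(
  motion=[
    [1, [-0.018, 0, 0.0323], [0, 0, 0]],
    [1, [-0.018, 0, 0.0323], [0, 0, 0]],
    [1, [-0.018, 0, 0.0323], [0, 0, 0]],
    [1, [-0.018, 0, 0.0323], [0, 0, 0]],
    [1, [-0.018, 0, 0.0323], [0, 0, 0]],
    [1, [-0.018, 0, 0.0323], [0, 0, 0]],
    [1, [-0.018, 0, 0.0323], [0, 0, 0]],
    [1, [-0.018, 0, 0.0323], [0, 0, 0]],
    [1, [-0.018, 0, 0.0323], [0, 0, 0]],
    [1, [-0.018, 0, 0.0323], [0, 0, 0]],
  ],
)

```text
clock: 9.17
tcp_pos: [0.5886, 0.1802, 0.2465]
orientation: [-1.498, 0.566, -0.563]
contact_force: [1.2, -0.5, 0.1]
grip_width: 0.0852
```

Call:
jog_arm(
  motion=[
    [1, [0, 0, 0], [0, 7, 0]],
    [1, [0, 0, 0], [0, 7, 0]],
    [1, [0, 0, 0], [0, 7, 0]],
    [1, [0, 0, 0], [0, 7, 0]],
    [1, [0, 0, 0], [0, 7, 0]],
    [1, [0, 0, 0], [0, 7, 0]],
    [1, [0, 0, 0], [0, 7, 0]],
    [1, [0, 0, 0], [0, 7, 0]],
    [1, [0, 0, 0], [0, 7, 0]],
  ],
)

```text
clock: 9.92
tcp_pos: [0.5885, 0.1784, 0.2464]
orientation: [-1.08, 1.396, -1.396]
contact_force: [-0.7, -0.4, 0.2]
grip_width: 0.0854
```

Call:
jog_arm(
  motion=[
    [1, [0, 0, 0], [0, 7, 0]],
    [1, [0, 0, 0], [0, 7, 0]],
    [1, [0, 0, 0], [0, 7, 0]],
    [1, [0, 0, 0], [0, 7, 0]],
    [1, [0, 0, 0], [0, 7, 0]],
    [1, [0, 0, 0], [0, 7, 0]],
    [1, [0, 0, 0], [0, 7, 0]],
    [1, [0, 0, 0], [0, 7, 0]],
    [1, [0, 0, 0], [0, 7, 0]],
    [1, [0, 0, 0], [0, 0, 0]],
  ],
)

```text
clock: 10.75
tcp_pos: [0.5885, 0.1786, 0.2465]
orientation: [-0.232, 2.106, -2.109]
contact_force: [-1.0, -1.0, -0.2]
grip_width: 0.0857
```

```bash
python3 - <<'E'
from h import *
from bench import r
o=r.get_obs(); M=R.from_rotvec(o['orientation']).as_matrix();print(o['tcp_pos'],np.degrees(np.arctan2(M[1,2],M[0,2])),o['joints'].round(2) if hasattr(o['joints'],'round') else o['joints'], M.round(3))
d=np.array([.592,.178,.109])-o['tcp_pos']; print(M.T@d)
f=load('top')
def ray(F,u,v,z):
    Rm,t=cam(F); d=Rm@np.array([(u-F['cx'])/F['fx'],(v-F['cy'])/F['fy'],1]); return t+d*(z-t[2])/d[2]
for a in[(551,362)]: print(ray(f,200+a[0]/4-.4,110+a[1]/4-.4,.084), ray(f,200+a[0]/4-.4,110+a[1]/4-.4,.06))
g=grab('side'); crop(g,260,380,120,240,6,'s7.png')
E
```

```text
[0.58848439 0.17855944 0.24646737] -77.56596847926001 [-0.8   0.42  0.54  1.74 -0.24  1.06 -1.53] [[-0.977 -0.002  0.215]
 [-0.215 -0.002 -0.977]
 [ 0.002 -1.     0.001]]
[-0.00362772  0.13746071  0.0011592 ]
[ 0.53278187 -0.08984428  0.084     ] [ 0.53435081 -0.09132686  0.06      ]
```

View pics/s7.png

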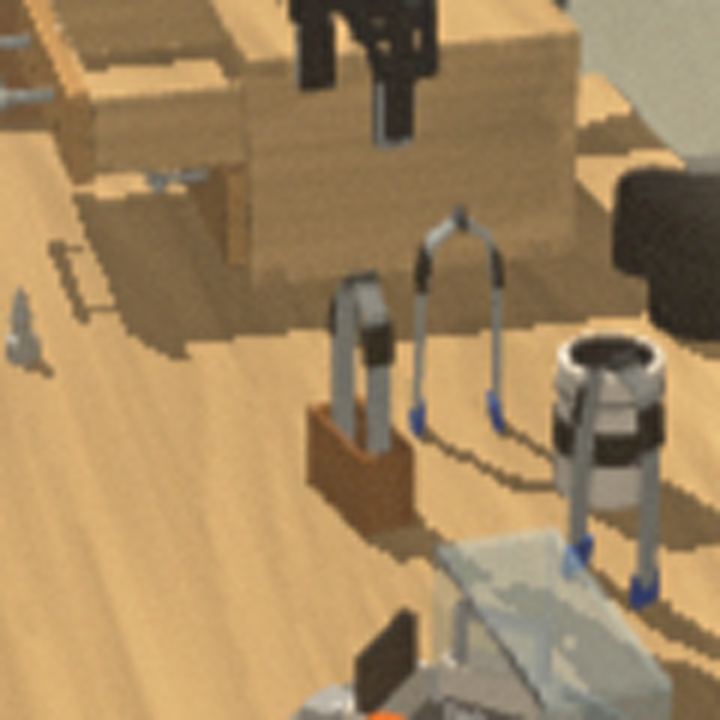

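The open gripper hangs straight above the tongs at (360,330), and nothing is in the way. Descending.

Call:
jog_arm(
  motion=[
    [1, [-0.0035, 0.02, 0.001], [0, 0, 0]],
    [1, [0, 0.03, 0], [0, 0, 0]],
    [1, [0, 0.03, 0], [0, 0, 0]],
    [1, [0, 0.02, 0], [0, 0, 0]],
    [1, [0, 0.012, 0], [0, 0, 0]],
    [1, [0, 0.012, 0], [0, 0, 0]],
    [1, [0, 0.011, 0], [0, 0, 0]],
    [1, [0, 0, 0], [0, 0, 0]],
    [1, [0, 0, 0], [0, 0, 0]],
  ],
)

```text
clock: 11.55
tcp_pos: [0.5931, 0.1786, 0.1129]
orientation: [-0.234, 2.104, -2.104]
contact_force: [-0.7, -0.1, 0.2]
grip_width: 0.0852
```

```bash
python3 - <<'E'
from h import *
g=grab('side'); crop(g,280,360,130,220,7,'s8.png')
o=r.get_obs(); print(o['tcp_pos'],o['contact_force'])
E
```

```text
[0.59350944 0.17874323 0.11356778] [ 0.32490123 -0.28847507 -0.12552429]
```

View pics/s8.png

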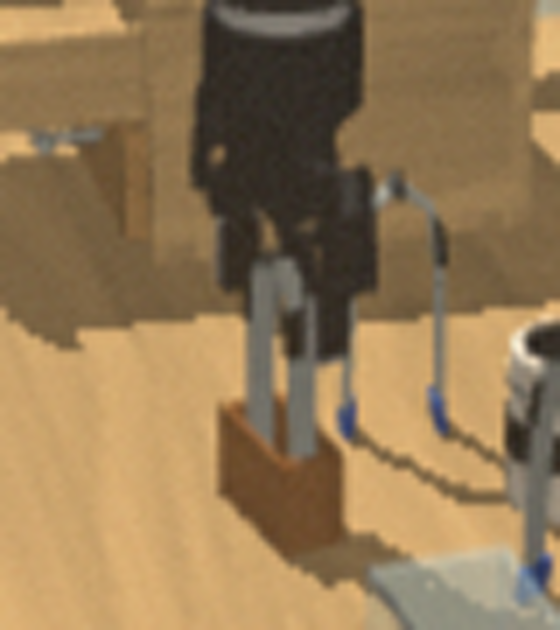

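Call:
jog_arm(
  motion=[
    [1, [0, 0.004, 0], [0, 0, 0]],
    [0.8, [0, 0, 0], [0, 0, 0]],
    [0.65, [0, 0, 0], [0, 0, 0]],
    [0.6, [0, 0, 0], [0, 0, 0]],
    [0.56, [0, 0, 0], [0, 0, 0]],
    [0.54, [0, 0, 0], [0, 0, 0]],
    [0.54, [0, 0, 0], [0, 0, 0]],
    [0.54, [0, 0, 0], [0, 0, 0]],
    [0.54, [0, 0, 0], [0, 0, 0]],
  ],
  force=40,
)

```text
clock: 12.35
tcp_pos: [0.5937, 0.1787, 0.1097]
orientation: [-0.232, 2.104, -2.103]
contact_force: [-1.0, 0.3, 5.6]
grip_width: 0.0462
```

```bash
python3 - <<'E'
from h import *
g=grab('side'); crop(g,280,360,130,220,7,'s9.png')
o=r.get_obs(); print(o['tcp_pos'],o['contact_force'],o['grip_width'])
E
```

```text
[0.59371335 0.17870406 0.1097251 ] [ 0.25221345 -0.68883755  6.23545497] 0.046281254508906904
```

View pics/s9.png

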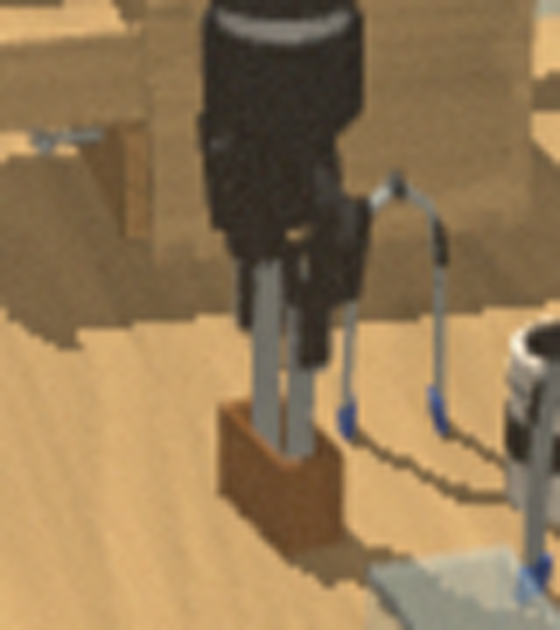

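The tongs are in the jaws, pinched to 46 mm, with their arms drawn closer together at (265–305,400). Lifting gently.

Call:
jog_arm(
  motion=[
    [0.54, [0, -0.004, 0], [0, 0, 0]],
    [0.54, [0, -0.008, 0], [0, 0, 0]],
    [0.54, [0, -0.014, 0], [0, 0, 0]],
    [0.54, [0, -0.02, 0], [0, 0, 0]],
    [0.54, [0, -0.02, 0], [0, 0, 0]],
    [0.54, [0, -0.02, 0], [0, 0, 0]],
    [0.54, [0, -0.02, 0], [0, 0, 0]],
    [0.54, [0, -0.012, 0], [0, 0, 0]],
    [0.54, [0, -0.006, 0], [0, 0, 0]],
    [0.54, [0, 0, 0], [0, 0, 0]],
  ],
)

```text
clock: 13.23
tcp_pos: [0.5933, 0.1788, 0.2341]
orientation: [-0.232, 2.104, -2.103]
contact_force: [0.7, -0.3, -1.5]
grip_width: 0.0461
```

```bash
python3 - <<'E'
from h import *
g=grab('side'); crop(g,270,370,90,220,5,'s10.png')
o=r.get_obs(); print(o['tcp_pos'],o['contact_force'],o['grip_width'])
M=R.from_rotvec(o['orientation']).as_matrix();print(np.degrees(np.arctan2(M[1,2],M[0,2])), M.T@(np.array([.5355,-.0918,.23])-o['tcp_pos']))
E
```

```text
[0.59276337 0.17876645 0.23282212] [-0.09815509  1.48444324 -1.73469924] 0.046190558138565645
-77.30568546208632 [0.11532109 0.00272232 0.25137004]
```

View pics/s10.png

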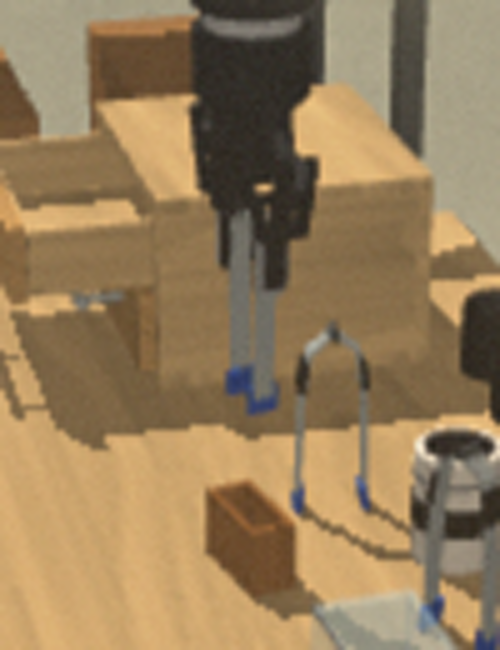

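The tongs are out of the stand, with the blue tips at (238,380) and (262,403) and about 27 mm apart. Carrying them to the filter.

Call:
jog_arm(
  motion=[
    [0.54, [0.0035, 0, 0.0075], [0, 0, 0]],
    [0.54, [0.008, 0, 0.0176], [0, 0, 0]],
    [0.54, [0.0115, 0, 0.0251], [0, 0, 0]],
    [0.54, [0.0115, 0, 0.0251], [0, 0, 0]],
    [0.54, [0.0115, 0, 0.0251], [0, 0, 0]],
    [0.54, [0.0115, 0, 0.0251], [0, 0, 0]],
    [0.54, [0.0115, 0, 0.0251], [0, 0, 0]],
    [0.54, [0.0115, 0, 0.0251], [0, 0, 0]],
    [0.54, [0.0115, 0, 0.0251], [0, 0, 0]],
    [0.54, [0.0115, 0, 0.0251], [0, 0, 0]],
  ],
)

```text
clock: 14.12
tcp_pos: [0.5398, -0.0662, 0.2315]
orientation: [-0.236, 2.106, -2.106]
contact_force: [0.2, -0.3, -0.8]
grip_width: 0.0462
```

Call:
jog_arm(
  motion=[
    [0.54, [0.008, 0, 0.0176], [0, 0, 0]],
    [0.54, [0.0035, 0, 0.0075], [0, 0, 0]],
    [0.54, [0, 0, 0], [0, -3, 0]],
    [0.54, [0, 0, 0], [0, -6, 0]],
    [0.54, [0, 0, 0], [0, -6, 0]],
    [0.54, [0, 0, 0], [0, -6, 0]],
    [0.54, [0, 0, 0], [0, -6, 0]],
    [0.54, [0, 0, 0], [0, -6, 0]],
    [0.54, [0, 0, 0], [0, -3, 0]],
    [0.54, [0, 0, 0], [0, 0, 0]],
  ],
)

```text
clock: 14.95
tcp_pos: [0.5353, -0.0908, 0.2319]
orientation: [-0.78, 1.717, -1.715]
contact_force: [-0.4, 0.4, -1.1]
grip_width: 0.0463
```

```bash
python3 - <<'E'
from h import *
g=grab('side'); crop(g,280,380,150,260,6,'s11.png')
f=grab('top'); crop(f,290,400,140,240,6,'t11.png')
o=r.get_obs(); print(o['tcp_pos'],o['contact_force'],o['grip_width'],o['joints'])
M=R.from_rotvec(o['orientation']).as_matrix();print(M.round(3),np.degrees(np.arctan2(M[1,2],M[0,2])), M.T@(np.array([.5355,-.0918,.23])-o['tcp_pos']))
W=cloud(g); m=(g['image'][...,2].astype(int)>g['image'][...,0].astype(int)+60); m[:, :280]=0; m[:,370:]=0;m[:150]=0;m[230:]=0
ys,xs=np.where(m)
for x,y in zip(xs,ys): print(x,y,(W[y,x]*1000).round())
E
```

```text
[ 0.53547052 -0.09102388  0.23215484] [-0.23039427  0.20344308 -0.11443275] 0.046303792718807114 [-0.34615068  0.29958971  0.48942969  1.91686386 -0.16949769  0.96656367
 -0.50082963]
[[-0.661 -0.001  0.75 ]
 [-0.75   0.    -0.661]
 [ 0.001 -1.    -0.001]] -41.39852119243671 [0.00056136 0.00215463 0.0005376 ]
342 187 [694. 241.  20.]
```

View pics/s11.png

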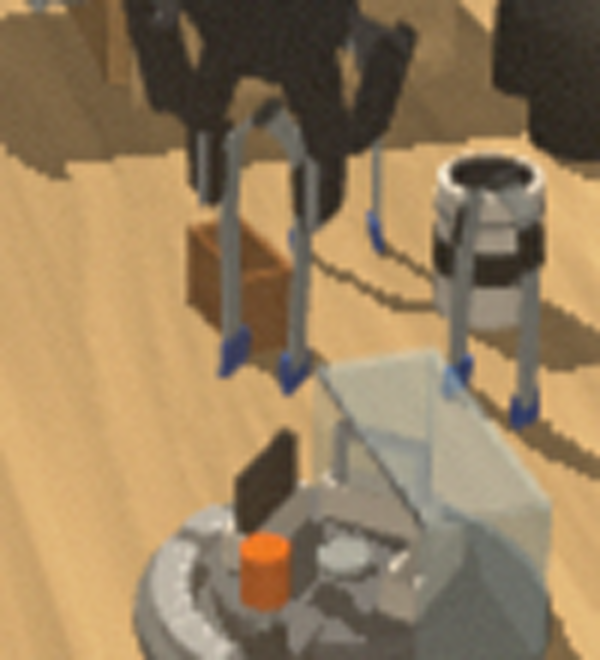

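View pics/t11.png

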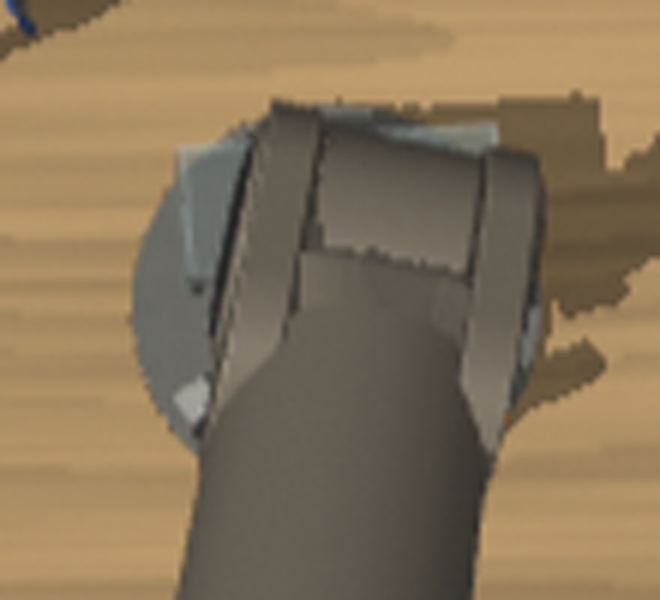

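```bash
python3 - <<'E'
from h import *
g=load('side'); n=np.radians(138.7); u=np.array([np.cos(n),np.sin(n),0]); t=np.array([-u[1],u[0],0])
P=lambda p:((proj(g,p)-[280,150]+.45)*6).round(1)
c=np.array([.5355,-.0911,.1365])
for s in(15,-15): print('tip mid',s,P(c+u*s/1000),'low',P(c+u*s/1000-[0,0,.009]))
for off in (0,):
  c=np.array([.5355,-.0918,.084])
  for a in(25,-25):
    for b in(4,-4): print('filt',a,b,P(c+t*a/1000+u*b/1000))
print('knob top',P([.567-.084*np.cos(np.radians(48.7)),-.1195-.084*np.sin(np.radians(48.7)),.094]))
print('10mm along t',P(c+t*.01)-P(c),'u',P(c+u*.01)-P(c))
o=g; crop(g,310,345,198,245,14,'s12.png')
E
```

```text
tip mid 15 [235.3 352.9] low [235.2 369.2]
tip mid -15 [291.9 367.4] low [291.7 383.8]
filt 25 4 [232.3 477.8]
filt 25 -4 [247.3 481.9]
filt -25 4 [278.6 428.6]
filt -25 -4 [293.3 432.5]
knob top [263.6 546.9]
10mm along t [-9.3 10. ] u [-18.5  -5. ]
```

View pics/s12.png

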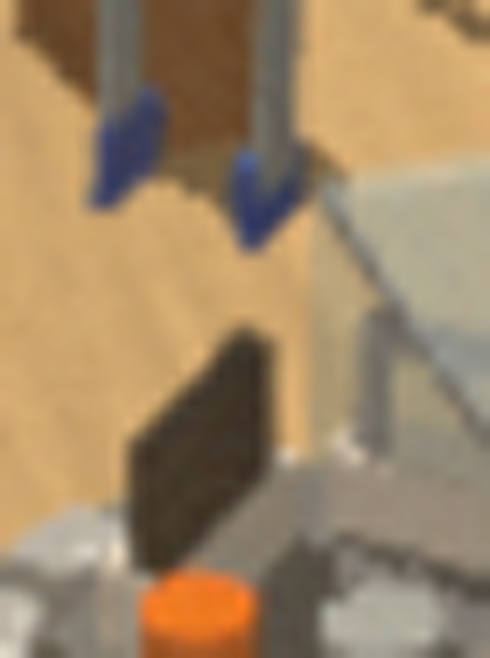

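The projections agree with the picture within about 1 mm: the filter at (200,450) sits centrally under the tips at (130,150) and (265,200). Lowering the open tips around it.

Call:
jog_arm(
  motion=[
    [0.54, [0, 0.005, 0.001], [0, 0, 0]],
    [0.54, [0, 0.012, 0], [0, 0, 0]],
    [0.54, [0, 0.012, 0], [0, 0, 0]],
    [0.54, [0, 0.01, 0], [0, 0, 0]],
    [0.54, [0, 0.01, 0], [0, 0, 0]],
    [0.54, [0, 0.01, 0], [0, 0, 0]],
    [0.54, [0, 0.006, 0], [0, 0, 0]],
    [0.54, [0, 0.002, 0], [0, 0, 0]],
    [0.54, [0, 0, 0], [0, 0, 0]],
    [0.54, [0, 0, 0], [0, 0, 0]],
  ],
)

```text
clock: 15.88
tcp_pos: [0.5368, -0.0922, 0.166]
orientation: [-0.776, 1.717, -1.718]
contact_force: [-0.2, -0.5, -0.4]
grip_width: 0.0461
```

```bash
python3 - <<'E'
from h import *
g=grab('side'); crop(g,300,360,195,255,11,'s13.png')
o=r.get_obs(); print(o['tcp_pos'],o['contact_force'],o['grip_width'])
E
```

```text
[ 0.53694257 -0.09218438  0.16623653] [ 0.33314404 -0.47149088 -0.6393764 ] 0.045922831822033904
```

View pics/s13.png

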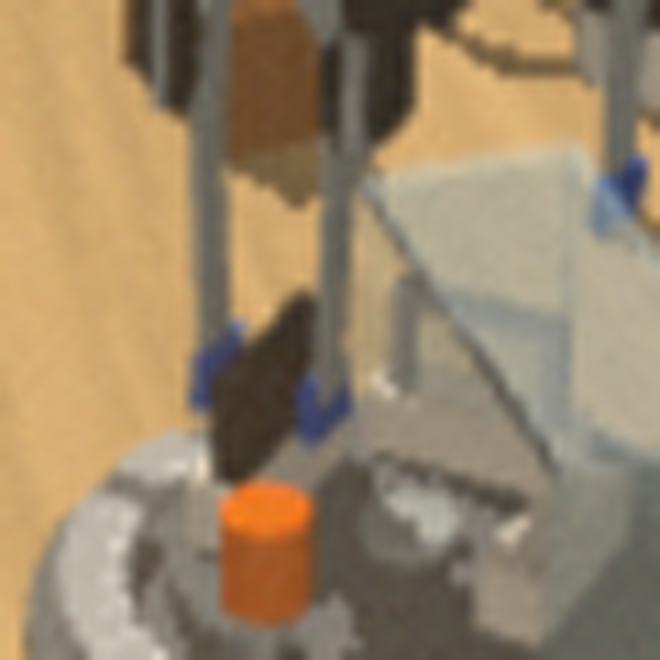

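The tips straddle the filter without touching it: outer tip at (215,365), inner at (325,400), filter between. Closing them.

Call:
jog_arm(
  motion=[
    [0.52, [0, 0, 0], [0, 0, 0]],
    [0.5, [0, 0, 0], [0, 0, 0]],
    [0.48, [0, 0, 0], [0, 0, 0]],
    [0.46, [0, 0, 0], [0, 0, 0]],
    [0.44, [0, 0, 0], [0, 0, 0]],
    [0.4, [0, 0, 0], [0, 0, 0]],
    [0.3, [0, 0, 0], [0, 0, 0]],
    [0.2, [0, 0, 0], [0, 0, 0]],
    [0, [0, 0, 0], [0, 0, 0]],
    [0, [0, 0, 0], [0, 0, 0]],
  ],
  force=40,
)

```text
clock: 16.77
tcp_pos: [0.5368, -0.0922, 0.1661]
orientation: [-0.776, 1.717, -1.717]
contact_force: [-0.7, 1.0, 5.2]
grip_width: 0.0396
```

```bash
python3 - <<'E'
from h import *
g=grab('side'); crop(g,300,360,195,255,11,'s14.png')
o=r.get_obs(); print(o['tcp_pos'],o['contact_force'],o['grip_width'])
E
```

```text
[ 0.53685562 -0.09214442  0.16615317] [-0.59436946  0.05927042  5.80007749] 0.039401886581944136
```

View pics/s14.png

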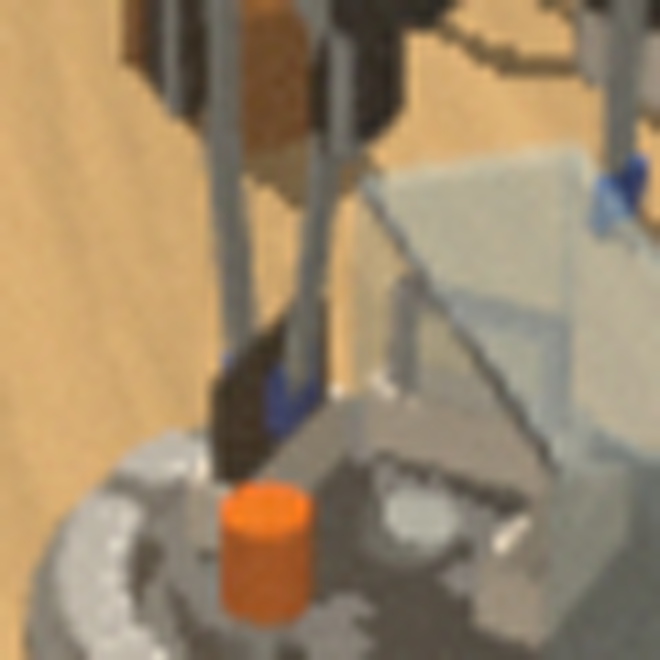

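The tips are closed on the filter: width 39.4 mm, inner blue tip at (290,400). Lifting slowly.

Call:
jog_arm(
  motion=[
    [0, [0, -0.002, 0], [0, 0, 0]],
    [0, [0, -0.004, 0], [0, 0, 0]],
    [0, [0, -0.006, 0], [0, 0, 0]],
    [0, [0, -0.006, 0], [0, 0, 0]],
    [0, [0, -0.006, 0], [0, 0, 0]],
    [0, [0, -0.006, 0], [0, 0, 0]],
    [0, [0, -0.004, 0], [0, 0, 0]],
    [0, [0, -0.002, 0], [0, 0, 0]],
    [0, [0, 0, 0], [0, 0, 0]],
  ],
)

```text
clock: 17.57
tcp_pos: [0.5369, -0.0921, 0.2024]
orientation: [-0.776, 1.717, -1.717]
contact_force: [0.4, 0.1, -1.5]
grip_width: 0.0394
```

```bash
python3 - <<'E'
from h import *
g=grab('side'); crop(g,300,360,185,255,9,'s15.png')
o=r.get_obs(); print(o['tcp_pos'],o['contact_force'],o['grip_width'])
E
```

```text
[ 0.53662944 -0.09207736  0.20200574] [-0.0835272  -0.78850877 -0.98811247] 0.039379246008893726
```

View pics/s15.png

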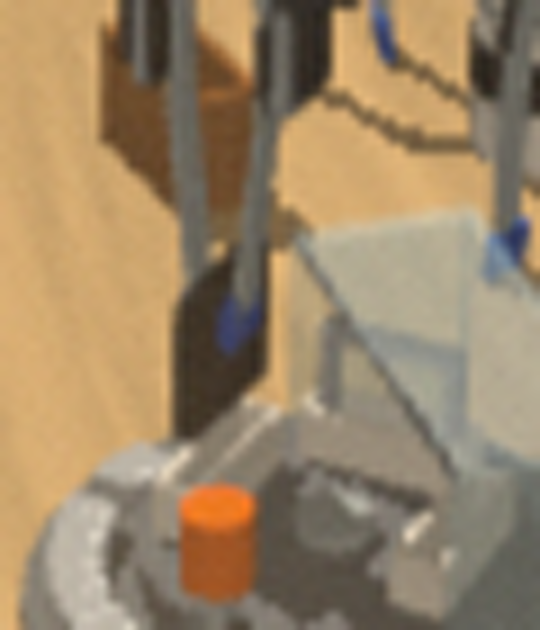

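The filter is rising with the tongs at (220,340), well gripped. I'll raise it another 62 mm.

Call:
jog_arm(
  motion=[
    [0, [0, -0.003, 0], [0, 0, 0]],
    [0, [0, -0.006, 0], [0, 0, 0]],
    [0, [0, -0.008, 0], [0, 0, 0]],
    [0, [0, -0.009, 0], [0, 0, 0]],
    [0, [0, -0.009, 0], [0, 0, 0]],
    [0, [0, -0.009, 0], [0, 0, 0]],
    [0, [0, -0.008, 0], [0, 0, 0]],
    [0, [0, -0.006, 0], [0, 0, 0]],
    [0, [0, -0.003, 0], [0, 0, 0]],
    [0, [0, -0.001, 0], [0, 0, 0]],
  ],
)

```text
clock: 18.45
tcp_pos: [0.5368, -0.0921, 0.2645]
orientation: [-0.776, 1.717, -1.717]
contact_force: [-1.4, -0.5, -1.2]
grip_width: 0.0398
```

Call:
jog_arm(
  motion=[
    [0, [0, 0, 0], [0, 0, 0]],
    [0, [0, 0, 0], [0, 0, 0]],
    [0, [0, 0, 0], [0, 0, 0]],
    [0, [0, 0, 0], [0, 0, 0]],
    [0, [0, 0, 0], [0, 0, 0]],
    [0, [0, 0, 0], [0, 0, 0]],
  ],
)

```text
clock: 18.95
tcp_pos: [0.5364, -0.0921, 0.2636]
orientation: [-0.777, 1.718, -1.717]
contact_force: [-0.0, 0.1, -1.6]
grip_width: 0.0391
```

```bash
python3 - <<'E'
from h import *
g=grab('side'); crop(g,290,380,155,255,6,'s16.png')
o=r.get_obs(); print(o['tcp_pos'],o['contact_force'],o['grip_width'],np.abs(o['qvel']).max())
W=cloud(g)
for u in range(316,332,3):
  for v in range(180,235,3): 
    p=W[v,u]; 
    if np.isfinite(p[0]) and abs(p[0]-.535)<.04 and abs(p[1]+.092)<.045 and g['image'][v,u].max()<85: print(u,v,(p*1000).round(),g['image'][v,u])
P=lambda p:((proj(g,p)-[290,155]+.45)*6).round(1)
print('filter centre z=.151/.128:',P([.5355,-.0918,.151]),P([.5355,-.0918,.128]))
E
```

```text
[ 0.53648089 -0.09211833  0.26361988] [ 0.50314029 -0.10563192 -1.0604898 ] 0.039687388003646254 0.0013183797931235184
319 201 [ 518. -109.  177.] [69 56 38]
319 204 [ 518. -109.  167.] [72 58 40]
319 207 [ 518. -109.  157.] [73 59 42]
322 198 [ 528. -102.  181.] [60 51 38]
322 201 [ 526. -108.  175.] [57 49 35]
322 204 [ 526. -110.  166.] [57 47 30]
322 207 [ 527. -109.  156.] [59 50 36]
322 210 [ 527. -106.  145.] [57 45 32]
322 213 [ 526. -112.  138.] [63 51 37]
325 195 [540. -90. 183.] [64 54 42]
325 198 [539. -94. 175.] [66 62 62]
325 207 [539. -95. 147.] [60 49 38]
325 210 [539. -96. 137.] [57 48 35]
328 204 [551. -82. 148.] [50 42 36]
328 207 [550. -88. 141.] [58 47 37]
filter centre z=.151/.128: [204.  304.3] [203.7 346.3]
```

View pics/s16.png

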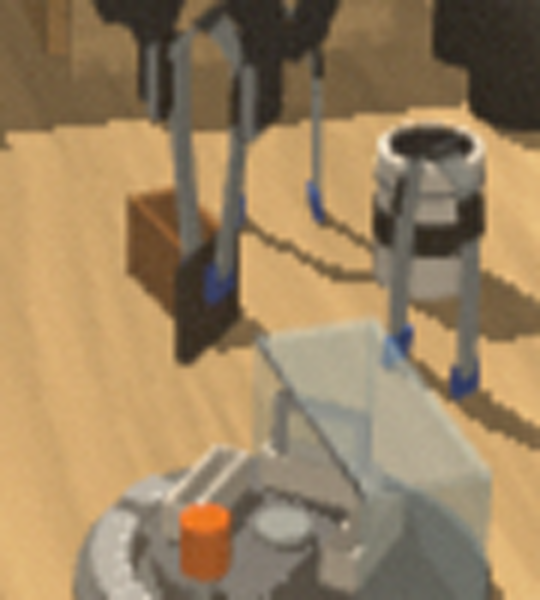

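The filter's centre at (208,300) matches a height of about 0.15 m, so its lower edge is near 0.127 m and above the hood's 0.102 m. The knob is down at (205,540), the clear filter still sits under the hood, and the arm is still. Handing in.

```bash
python3 -c "
from bench import r
print(r.hand_in())"
```

```text
the job is handed in; nothing more can be done
None
```

The job is handed in at about 19 s of the 67 s allowed; the interface gives no verdict. I lifted the plunger, swung the head a quarter turn counter-clockwise and let the plunger drop into the second notch. Then I took the tongs from the stand, closed them on the ND filter with 40 N and lifted it clear.

**What the last checks showed:**
- **Plunger:** the knob's top matched its home height of 94 mm in the side picture after release. It still looked down in the last picture.
- **ND filter:** its centre is at about 0.15 m and its lower edge at about 0.127 m, against the hood's 0.102 m. The pinch holds at 39.7 mm, and the arm is still.
- **Clear filter:** still visible in its pocket under the hood.
- **Bystanders:** I moved nothing near them, and the lens tube looked unmoved in the last picture. I did not measure any of the four.

**What disagreed or was not measured directly:**
- The two cameras differed by 2 to 4 mm on positions, so I took the turret centre from where the gripper actually held the knob.
- The turn came to about 90.8° by the arm's position. I had no direct reading of the head angle, plunger lift or contact forces on the filter.

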